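# Seat a circuit module in the test jig and snap the hold-down clamp over

### The arm

A 6-joint arm with a two-finger parallel gripper is mounted at the origin on the work surface. World frame = base frame: x ahead of the robot, y to its left, z up, the work surface at z = 0. Lengths are in mm, angles in rad, forces in N, time in s.
With the tool pointing down it reaches from about 350 to 925 mm from the base axis. Payload 6.4 kg.
Tool frame: the origin (TCP) lies at the very end of the fingers, on their centre line; the grasp point (between the pads) lies 19 mm behind it; z points along the fingers, y is the direction in which the jaws open and shut (so a half turn about z gives the same grasp; the last joint's range is limited). The gripper opens to 94 mm and grips with 3 to 60 N. Pads are 16 mm wide; open, the fingers measure 119 mm over their backs; the gripper's body (75 mm by 177 mm) begins 78 mm behind the grasp point.
Start: joints at [-1.476, 0.245, 1.558, -0, 1.339, -0.174], TCP at [172.628, -626.668, 205.455] pointing down, gripper open.
Joint ranges: [-3.13, 3.13], [-1.02, 2.26], [0.13, 2.54], [-0.95, 4.09], [0.21, 2.88], [-2.74, 2.74]. Speed limits (rad/s): [2.57, 2.57, 3.14, 3.14, 3.14, 3.14].

### API

Orientations are given as a 3x3 rotation matrix whose columns are the frame's x, y, z axes.
In Python, from cell import monitor, grab_frame, job, finder gives the robot as it stands. The module is installed in compiled form; this text tells all that it offers.
- The arm moves only by the tool carry_out, never from a script. Its argument "commands" is a list of rows, each a list of 6 numbers: the shift along the tool's x, y, z each as a share of 0.1 m, from -1 to 1, then the turn, a rotation vector about the tool's x, y, z each as a share of 90 degrees, from -1 to 1. A call has 1 to 5 rows; each row is the pose to reach, as a shift and turn from the pose commanded when the call began, along the tool's axes at that moment; what a row does not reach only later rows make up. A row lasts 1/10 s, in which the tool goes at most 50 mm and 8.59 degrees, less where a joint would pass 70% of its speed; a pose out of reach is approached as far as the arm can. A call with a number of a shift or a turn outside -1 to 1 is refused whole. A call with a gripper value outside its range is refused whole. "jaw" is the closure, from -1 (fully open) to 1 (shut), set as the call begins (left out, the last holds). The fingers move at their own pace and stop on an object; "squeeze" is the grip in N (left out, the last holds). Time passes only in rows, so rows that repeat a pose let the fingers close. It gives the time, the measured TCP pose, the force and the opening at its end, in the units of the state.
- monitor.state(): the state, without advancing time (a new reading comes with each control period).
- grab_frame(name): name is "side" or "top" or "wrist"; returns a dict with "color" (384x512x3 uint8, red, green, blue), "fx", "fy", "cx", "cy" (pixels), "rvec" (rotation vector, rad) and "tvec" (3), from world to camera coordinates, as OpenCV has them. Camera axes: x right, y down, z forward; pixel columns grow to the right and rows downward; lengths in mm; the calibration is good to about 2 mm. A picture is of the moment at which its call begins. There is no depth.
- job.hand_in(): hands the job in, once; it reports no verdict.
Trained networks look in a picture, given as the dict that the camera call returned (one of the last four; its "shot" number tells which), for a name from the list of things; names that differ only in an ending like _2 or _b are one class to them, and where a whole thing is asked for, a point or a joint stands for the part that bears it (a point fixed in the world has none). Each returns a list of dicts, best first, with "conf" (0 to 1); they miss things now and then, are a little off and sometimes report something else, mostly with a low value. They report only what shows in the picture. A call takes as long as a camera call. They do not tell look-alikes from the thing itself.
- finder.spot_in(picture, query): "centre" ([x, y, z] in mm, in world coordinates, good to about 4 mm: the middle of the surface that is visible of it).
- finder.cut_out(picture, query): "pixels" (384x512 bool, what is visible of it).
The state is a dict: "time_s": time; "qpos": joint angles; "joint_velocities": joint speeds; "tau": joint torques, N m; "ee_pos": TCP position; "eef_rot": TCP orientation; "wrist_force": force on the tool from outside, world axes, zero at the start; "torque": the same for the moment, N m; "opening": opening from 0.0 (shut) to 1.0 (fully open).
Only numpy, scipy, OpenCV 4.12 (cv2) and the standard library are available. Lean on these libraries where they do the work, as an engineer would, in place of code of your own. Each camera call takes 0.05 s, during which the arm holds its last target. There are 200 camera calls.

### The job

Without picking anything up, push the blue circuit module along its channel in the test jig with the fingertips until it is fully home against the end stop. Then flip the red-knobbed clamp lever over past its centre, so that it snaps down and its rubber pad clamps the module. Leave everything else on the bench where it is.

Things in the scene. Friction and masses are not known exactly. Their poses are not given: they have to be found in the camera images.
- jig: test jig fixed to the bench: aluminium base plate 290 mm long (jig x -150 to +140), 110 wide, 12 thick. Origin on the bench surface, z up. The module is pushed along jig +x between two white rails (68 mm apart, tops 22 mm above the bench) to a steel end stop (face at jig x = +15, top 32 mm above the bench). Position differs; yaw is 60 to 118 degrees
- module_center (a point): centre of the loose blue metal-cased circuit module, green board on top, 90 mm long (its x), 64 wide, 30 high, 0.25 to 0.5 kg. It lies in the jig's channel on the base plate (underside 12, top 42 mm above the bench), 2 mm play each side, 35 to 65 mm short of home; its axes are along the jig's
- module: the same blue module, origin at the centre of its underside
- home (a point): fixed point of the jig: where the module's centre is when the module is fully home against the end stop (jig x = -30, y = 0, z = 27 mm); axes as the jig's
- lever_knob (a point): centre of the red ball knob (26 mm diameter) on the clamp lever, a steel rod 10 mm thick, 90 mm from pivot to knob centre. It swings in the jig's upright x-z plane at y = 0. Open, it leans 35 degrees towards jig +x (away from the module), knob centre about 131 mm above the bench and 52 mm beyond the pivot
- clamp_pivot (a point): fixed point of the jig: the clamp lever's axis, along jig y (jig x = +55, z = 58 mm), between two steel cheeks (jig x 38 to 72, y within +/-21, tops 74 mm above the bench)
- clamp (a joint): clamp lever angle, rad: 0 = open (leaning to jig +x), grows as the knob goes towards jig -x (over the module). A spring holds it open below the centre at about 0.62 and throws it over by itself beyond; starting it takes about 4 N at the knob. Stops at 0 and 1.24; on a seated module it rests at about 1.16. Open, its hold-down arm stands up on the module's side of the rod
- pad (a point): middle of the pressing face of the black rubber pad, 16 mm diameter, at the end of the 58 mm hold-down arm, which is one piece with the lever and comes down on the front end of the module as the lever goes over
- spare: grey spare module of the same size as the blue one (90 x 64 x 30 mm, origin under its centre), lying on the bench beside the jig. Leave it
- solder_spool: aluminium-coloured solder spool, 52 mm diameter, 40 mm high, standing beside the jig near the lever (origin under its centre). Leave it
- screwdriver: screwdriver lying on the bench. Leave it
- mug: white mug, 80 mm diameter, 90 mm high. Leave it
- flux_bottle: small white bottle with a red cap, 40 mm diameter, 85 mm high. Leave it
- tape_reel: black tape reel lying flat, 126 mm diameter, 12 mm thick. Leave it
- multimeter: yellow multimeter lying flat, 150 x 75 x 35 mm. Leave it
Mind the look-alikes: they are no part of the job. What is shaped like the module but purple, white or yellow is not meant.

How it is judged:
By the outcome, as a careful person would: the job done as asked, in the order asked, and still so for the second after the job is handed in, with the robot touching nothing.
It also fails if it takes over 45 s, if anything falls off the work surface, if the arm or the gripper's body presses on something with over 40 N, if the wrist force passes 120 N, or if a joint passes its speed limit or range.

## Working session

There is one attempt and no reset: what is moved stays moved. The work goes in short steps, Python scripts to look and compute and a tool call to move; the robot and the scene stay as the last step left them, time stands still between calls to the robot, and variables do not carry over. Pictures are saved under pics/ and viewed, about 8 in all and at most 12, crops included, and the job is handed in when it is done.

Besides the shell and the picture viewer there is one more tool, called after "Call:" by a JSON object that holds its "fn" and its "kwargs", one argument or row to a line. carry_out: Moves the arm, as the interface text tells. Shift numbers are shares of 0.1 m and turn numbers shares of 90 degrees, none past 1 either way. Its arguments: {"type":"object","properties":{"commands":{"type":"array","items":{"type":"array","items":{"type":"number","minimum":-1,"maximum":1}}},"jaw":{"type":"number"},"squeeze":{"type":"number"}},"required":["commands"]}

```bash
mkdir -p pics; cat > h.py <<'E'
import numpy as np, cv2
from cell import monitor, grab_frame, job, finder
def proj(p,P):
    K=np.array([[p['fx'],0,p['cx']],[0,p['fy'],p['cy']],[0,0,1]])
    return cv2.projectPoints(np.float64(P).reshape(-1,1,3),np.float64(p['rvec']),np.float64(p['tvec']),K,None)[0][:,0]
def ray(p,uv):
    R=cv2.Rodrigues(np.float64(p['rvec']))[0];c=-R.T@np.float64(p['tvec']).ravel()
    return c,R.T@np.array([(uv[0]-p['cx'])/p['fx'],(uv[1]-p['cy'])/p['fy'],1])
def atz(p,uv,z):
    c,d=ray(p,uv);return c+d*(z-c[2])/d[2]
def tri(ps,uvs):
    A=0;b=0
    for p,u in zip(ps,uvs):
        c,d=ray(p,u);d=d/np.linalg.norm(d);M=np.eye(3)-np.outer(d,d);A=A+M;b=b+M@c
    return np.linalg.solve(A,b)
def save(n,img): cv2.imwrite('pics/'+n+'.png',cv2.cvtColor(img,cv2.COLOR_RGB2BGR))
E
cat > a.py <<'E'
from h import *
np.set_printoptions(precision=1,suppress=True)
s=monitor.state();print(s['time_s'],s['ee_pos'],s['eef_rot'],s['wrist_force'],s['opening'])
im=[]
for n in ['top','side']:
    p=grab_frame(n);im.append(p['color'])
    for q in ['module_center','module','lever_knob','jig','pad','spare','solder_spool','clamp']:
        for r in finder.spot_in(p,q)[:3]: print(n,q,r['conf'],np.array(r['centre']),proj(p,r['centre'])[0])
    save(n,p['color'])
E
python3 a.py
```

```text
0.0 [ 172.6 -626.1  204.4] [[ 1.   0.3 -0. ]
 [ 0.3 -1.   0. ]
 [ 0.  -0.  -1. ]] [-0.7 -0.6  0. ] 0.999899748894065
top module_center 0.87 [ 209.3 -297.7   28.8] [342.3 252.5]
top module_center 0.86 [ 519.2 -129.8   40.7] [288.9 162.8]
top module_center 0.76 [669.5 -94.2  34.4] [276.9 121.4]
top module 0.8 [669.7 -93.   28. ] [276.4 121.8]
top module 0.74 [ 517.  -123.5   41.8] [287.1 163.4]
top module 0.66 [ 212.2 -298.4   30.8] [342.6 251.6]
top lever_knob 0.58 [508.9  29.8 110.4] [242.  163.2]
top jig 0.86 [508.5  -9.5   9.6] [254.1 168.5]
top pad 0.66 [511.6  33.  110.7] [241.  162.4]
top spare 0.62 [ 398.1 -113.4   28.7] [285.3 198.3]
top spare 0.37 [513.3  32.9 110.3] [241.1 161.9]
top solder_spool 0.61 [616.4  28.1  40. ] [242.3 136.7]
top clamp 0.73 [513.4  33.7 108.9] [240.8 161.9]
side module_center 0.81 [357.9  71.1  30.1] [273.1 247.3]
side module_center 0.74 [ 510.  -120.7   41.3] [282.5 190.3]
side module_center 0.58 [666.1 -80.3  32.9] [238.1 177. ]
side module 0.77 [667.2 -77.5  32.2] [237.2 177.3]
side module 0.77 [356.3  66.   29.5] [275.  246.9]
side module 0.65 [ 510.8 -113.8   41.2] [280.7 191.1]
side lever_knob 0.64 [511.6  29.2 107.9] [244.7 190.1]
side jig 0.7 [491.5  25.3  12.7] [250.6 220.9]
side pad 0.55 [508.1  30.8 103.6] [245.2 192.2]
side spare 0.72 [ 388.9 -105.7   29.7] [309.7 213.5]
side solder_spool 0.69 [610.   32.   31.4] [221.7 198.3]
side clamp 0.66 [508.7  28.  104.2] [245.8 191.5]
```

```bash
python3 - <<'E'
from h import *
a=cv2.imread('pics/top.png')[90:270,180:380];b=cv2.imread('pics/side.png')[110:290,170:370]
cv2.imwrite('pics/both.png',np.vstack([cv2.resize(a,None,fx=3,fy=3,interpolation=2)[:, :],])[:540])
cv2.imwrite('pics/s3.png',cv2.resize(b,None,fx=3,fy=3,interpolation=2))
E
```

```text
(no output)
```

View pics/both.png

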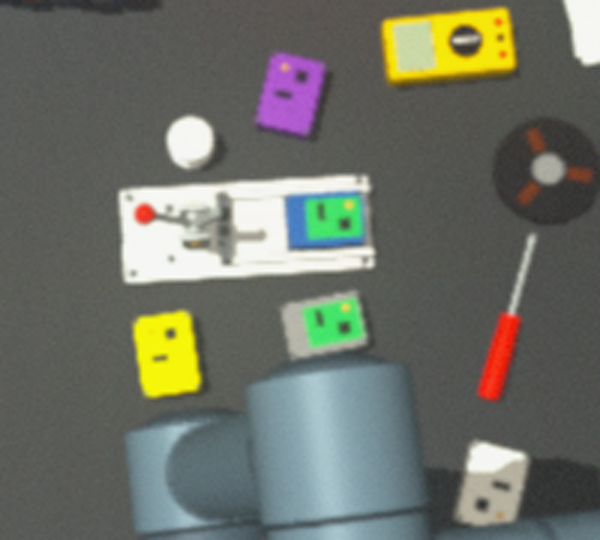

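View pics/s3.png

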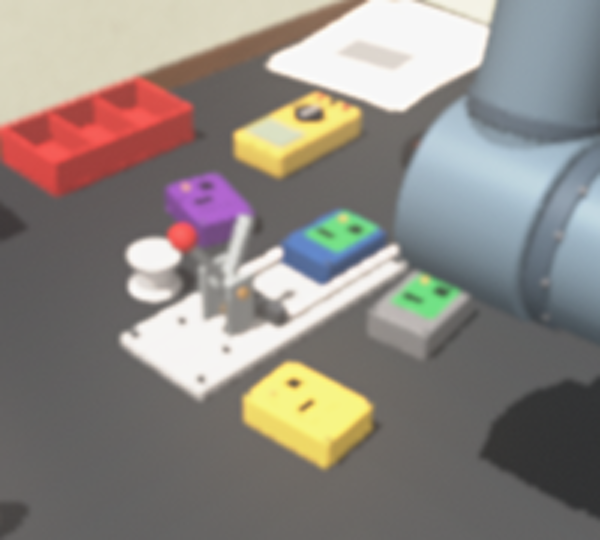

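The blue module is at top (288,163) and side (281,191), in the jig channel. The red knob is at top (228,161) and side (231,189). The look-alikes are purple (top ~277,121), yellow (235,208), grey spare (289,198) and whitish (344,251). Only the blue one lies between the rails. Next I work out the jig pose.

```bash
cat > fit.py <<'E'
from h import *
from scipy.optimize import least_squares
np.set_printoptions(precision=2,suppress=True)
t=grab_frame('top');s=grab_frame('side')
C=np.array([[140,-55,12],[-150,-55,12],[-150,55,12],[140,55,12.]])
ut=np.array([[120,190],[368,177],[374,268],[126,283]])/3+[180,90]
us=np.array([[120,338],[200,397]])/3+[170,110]
def W(v,P): 
    c,n=np.cos(v[2]),np.sin(v[2]); return np.array(P)@np.array([[c,n,0],[-n,c,0],[0,0,1]])+[v[0],v[1],0]
def f(v): return np.r_[(proj(t,W(v,C))-ut).ravel(),(proj(s,W(v,C[[0,3]]))-us).ravel()]
r=least_squares(f,[510,-30,1.57]);v=r.x;print(v[:2],np.degrees(v[2]),r.fun)
kn=[]
for p in (t,s):
    c=p['color'].astype(int); m=(c[...,0]>140)&(c[...,1]<90)&(c[...,2]<90)
    k=proj(p,W(v,[[107,0,131]]))[0]
    yy,xx=np.nonzero(m); d=np.hypot(xx-k[0],yy-k[1])<12; kn.append([xx[d].mean(),yy[d].mean()])
K=tri((t,s),kn);print('knob',kn,K,'pred',W(v,[[107,0,131]]))
for p in (t,s):
    for q in finder.spot_in(p,'module_center')[:4]:
        d=W([0,0,-v[2]],[np.array(q['centre'])-[v[0],v[1],0]]); print(q['conf'],d)
    c=p['color'].astype(int); 
E
python3 fit.py
```

```text
[513.67 -31.34] 91.78629511879284 [-0.44  0.46 -0.83 -0.12 -0.43  0.35 -0.91  0.33  0.45 -0.92  0.58 -1.92]
knob [[np.float64(228.13636363636363), np.float64(161.0)], [np.float64(232.13636363636363), np.float64(190.45454545454547)]] [513.23  73.64 126.06] pred [[510.33  75.61 131.  ]]
0.76 [[-257.98  311.46   31.4 ]]
0.71 [[-98.59   0.54  40.2 ]]
0.6 [[ -65.27 -156.37   36.8 ]]
0.58 [[ 91.73 139.28  31.4 ]]
0.89 [[105.56 149.85  28.2 ]]
0.76 [[-82.84   5.15  40.7 ]]
0.73 [[ -58.06 -149.89   34.  ]]
```

Call:
{"fn": "carry_out", "kwargs": {
  "commands": [
    [1, -0.75, -0.4, 0, 0, -0.46],
    [1, -0.75, -0.4, 0, 0, -0.46],
    [1, -0.75, -0.4, 0, 0, -0.46],
    [1, -0.75, -0.4, 0, 0, -0.46],
    [1, -0.75, -0.4, 0, 0, -0.46]
  ],
  "jaw": 0.2
}}

```text
time_s: 1.6
ee_pos: [250.0, -527.2, 246.4]
eef_rot: [[0.541, 0.841, 0.0], [0.841, -0.541, -0.001], [-0.001, 0.001, -1.0]]
wrist_force: [0.7, -0.1, -0.2]
opening: 0.611
```

```bash
cat > go.py <<'E'
import sys
from h import *
from scipy.spatial.transform import Rotation as Ro
np.set_printoptions(precision=3,suppress=True)
V=np.loadtxt('jig.txt') # x,y,yaw deg
def rel(jx,jy,jz):
    s=monitor.state();R=np.array(s['eef_rot']);y=np.radians(V[2]);c,n=np.cos(y),np.sin(y)
    T=np.array([V[0]+c*jx-n*jy,V[1]+n*jx+c*jy,jz]);Rt=np.array([[c,n,0],[n,-c,0],[0,0,-1.]])
    e=np.array(s['ee_pos'])
    print('t',round(s['time_s'],2),'ee',e,'jig',[c*(e[0]-V[0])+n*(e[1]-V[1]),-n*(e[0]-V[0])+c*(e[1]-V[1])],'F',s['wrist_force'],'rows',R.T@(T-e)/100,Ro.from_matrix(R.T@Rt).as_rotvec()/(np.pi/2),'q',s['qpos'],s['opening'])
if __name__=='__main__': rel(*map(float,sys.argv[1:4]))
E
echo 513.7 -31.3 91.8 > jig.txt; python3 go.py -110 0 250
```

```text
t 1.6 ee [ 250.014 -527.233  246.352] jig [np.float64(-487.4062099944108), np.float64(279.1332691036473)] F [ 0.734 -0.117 -0.158] rows [ 4.692  0.156 -0.041] [ 0.     0.001 -0.384] q [-1.322  0.058  1.692 -0.     1.391 -0.75 ] 0.6106521088962387
```

Call:
{"fn": "carry_out", "kwargs": {
  "commands": [
    [1, 0.03, 0, 0, 0, -0.38],
    [1, 0.03, 0, 0, 0, -0.38],
    [1, 0.03, 0, 0, 0, -0.38],
    [1, 0.03, 0, 0, 0, -0.38],
    [1, 0.03, 0, 0, 0, -0.38]
  ]
}}

```text
time_s: 2.1
ee_pos: [306.7, -445.5, 245.7]
eef_rot: [[-0.018, 1.0, 0.0], [1.0, 0.018, -0.0], [-0.0, 0.0, -1.0]]
wrist_force: [0.3, -0.6, 0.1]
opening: 0.401
```

```bash
python3 go.py -110 0 250
```

```text
t 2.1 ee [ 306.664 -445.472  245.651] jig [np.float64(-407.4648631825167), np.float64(219.94318587095222)] F [ 0.305 -0.591  0.123] rows [ 3.004  2.159 -0.044] [ 0.     0.    -0.009] q [-1.178 -0.045  1.796 -0.     1.39  -1.196] 0.4005501979006749
```

Orientation reached; continue with three equal moves.

Call:
{"fn": "carry_out", "kwargs": {
  "commands": [
    [0.5, 0.36, 0, 0, 0, 0],
    [1, 0.72, 0, 0, 0, 0],
    [1, 0.72, 0, 0, 0, 0],
    [1, 0.72, 0, 0, 0, 0]
  ]
}}

```text
time_s: 2.5
ee_pos: [377.8, -342.8, 245.6]
eef_rot: [[-0.018, 1.0, 0.0], [1.0, 0.018, 0.0], [0.0, 0.0, -1.0]]
wrist_force: [-0.6, -0.2, -0.0]
opening: 0.399
```

Call:
{"fn": "carry_out", "kwargs": {
  "commands": [
    [0.5, 0.36, 0, 0, 0, 0],
    [1, 0.72, 0, 0, 0, 0],
    [1, 0.72, 0, 0, 0, 0],
    [1, 0.72, 0, 0, 0, 0]
  ]
}}

```text
time_s: 2.9
ee_pos: [447.6, -242.5, 245.5]
eef_rot: [[-0.018, 1.0, 0.0], [1.0, 0.018, -0.0], [-0.0, 0.0, -1.0]]
wrist_force: [-0.6, -0.4, 0.0]
opening: 0.399
```

Call:
{"fn": "carry_out", "kwargs": {
  "commands": [
    [0.5, 0.36, 0, 0, 0, 0],
    [1, 0.72, 0, 0, 0, 0],
    [1, 0.72, 0, 0, 0, 0],
    [1, 0.72, 0, 0, 0, 0]
  ]
}}

```text
time_s: 3.3
ee_pos: [517.7, -142.0, 245.3]
eef_rot: [[-0.018, 1.0, -0.0], [1.0, 0.018, -0.0], [-0.0, -0.0, -1.0]]
wrist_force: [-0.9, 0.4, -0.5]
opening: 0.4
```

```bash
python3 go.py -110 0 250; python3 - <<'E'
from h import *
p=grab_frame('wrist');save('w1',p['color'])
t=grab_frame('top');save('t2',t['color'])
import pickle;pickle.dump(p,open('w1.pkl','wb'))
R=cv2.Rodrigues(np.float64(p['rvec']))[0];print(-R.T@np.float64(p['tvec']).ravel(),p['fx'])
E
```

```text
t 3.3 ee [ 517.741 -142.049  245.346] jig [np.float64(-110.82125307922063), np.float64(-0.5604466803155801)] F [-0.903  0.397 -0.483] rows [ 0.008 -0.006 -0.047] [-0.     0.    -0.009] q [-0.479 -0.054  1.805 -0.     1.39  -0.497] 0.3997015980069818
[516.9854392  -75.66238575 424.78114015] 272.9201629982586
```

View pics/w1.png

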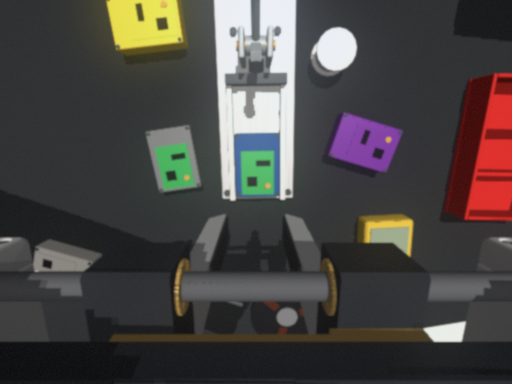

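The wrist view shows the blue module in the channel at u 234–280, v 133–195, end stop at v≈79, plate rear edge at v≈198. Now I refine the pose.

```bash
cat > m.py <<'E'
from h import *
import pickle
np.set_printoptions(precision=1,suppress=True)
p=pickle.load(open('w1.pkl','rb'));V=np.loadtxt('jig.txt');y=np.radians(V[2])
def J(w): d=np.array(w)[:2]-V[:2];return np.array([np.cos(y)*d[0]+np.sin(y)*d[1],-np.sin(y)*d[0]+np.cos(y)*d[1]])
for uv,z in [((222,198),12),((292,197),12),((234,133),42),((280,133),42),((234,195),42),((280,195),42),((226,84),32),((286,84),32),((232,92),22),((281,92),22),((221,198),22)]: print(uv,z,J(atz(p,uv,z)))
c=p['color'].astype(int)[120:205,215:300]
blue=(c[...,2]>c[...,0]+40)&(c[...,2]>c[...,1]+25)
yy,xx=np.nonzero(blue);print(xx.min()+215,xx.max()+215,yy.min()+120,yy.max()+120)
im=cv2.resize(p['color'][0:210,200:320],None,fx=4.0,fy=2.85,interpolation=2);save('w1c',im)
print('ends',J(atz(p,(257,yy.min()+119.5),42)),J(atz(p,(257,yy.max()+120.5),42)),J(atz(p,(257,yy.max()+120.5),12)))
E
python3 m.py
```

```text
(222, 198) 12 [-150.3   51.7]
(292, 197) 12 [-150.   -57.6]
(234, 133) 42 [-50.9  27.6]
(280, 133) 42 [-51.7 -35.4]
(234, 195) 42 [-138.3   30.3]
(280, 195) 42 [-139.1  -36.2]
(226, 84) 32 [13.7 37.2]
(286, 84) 32 [ 12.7 -43.9]
(232, 92) 22 [ 4.7 30.2]
(281, 92) 22 [  3.8 -38.1]
(221, 198) 22 [-147.7   51.9]
235 279 133 196
ends [-50.6  -3.9] [-141.    -2.9] [-148.5   -3. ]
```

View pics/w1c.png

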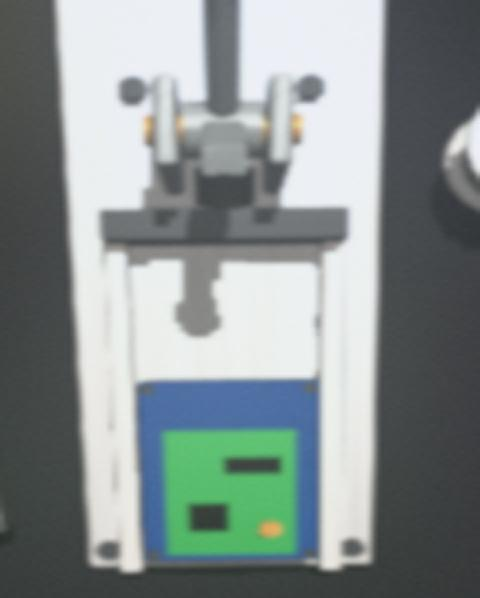

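```bash
echo 516.7 -31.8 91.6 > jig.txt; python3 go.py -175 0 27
```

```text
t 3.4 ee [ 516.693 -143.702  245.311] jig [np.float64(-111.85866446948432), np.float64(3.131773787631613)] F [ 0.11   0.323 -0.169] rows [-0.63   0.041  2.183] [-0.     0.    -0.008] q [-0.482 -0.055  1.807 -0.001  1.39  -0.498] 0.4006828818229462
```

Call:
{"fn": "carry_out", "kwargs": {
  "commands": [
    [-0.4, 0.02, 0.3, 0, 0, 0],
    [-0.63, 0.03, 0.6, 0, 0, 0],
    [-0.63, 0.03, 1, 0, 0, 0],
    [-0.63, 0.03, 1, 0, 0, 0]
  ]
}}

```text
time_s: 3.8
ee_pos: [516.5, -205.5, 139.7]
eef_rot: [[-0.013, 1.0, -0.01], [1.0, 0.013, 0.006], [0.006, -0.01, -1.0]]
wrist_force: [-0.3, 0.4, -0.5]
opening: 0.4
```

Call:
{"fn": "carry_out", "kwargs": {
  "commands": [
    [0, 0, 0.4, 0, 0, 0],
    [0, 0, 0.7, 0, 0, 0],
    [0, 0, 0.9, 0, 0, 0],
    [0, 0, 0.9, 0, 0, 0]
  ]
}}

```text
time_s: 4.2
ee_pos: [519.5, -205.1, 54.3]
eef_rot: [[-0.016, 1.0, -0.004], [1.0, 0.016, 0.002], [0.002, -0.004, -1.0]]
wrist_force: [-0.9, 0.0, -0.3]
opening: 0.397
```

```bash
python3 go.py -155 0 27
```

```text
t 4.2 ee [ 519.489 -205.129   54.297] jig [np.float64(-173.33952817471257), np.float64(2.0521403912059575)] F [-0.925  0.028 -0.313] rows [0.183 0.019 0.273] [-0.002 -0.001 -0.008] q [-0.579  0.225  1.884 -0.     1.037 -0.595] 0.3965741497121002
```

Call:
{"fn": "carry_out", "kwargs": {
  "commands": [
    [0, 0.02, 0.15, 0, 0, -0.005],
    [0, 0.02, 0.27, 0, 0, -0.005],
    [0.1, 0.02, 0.27, 0, 0, -0.005],
    [0.18, 0.02, 0.27, 0, 0, -0.005],
    [0.18, 0.02, 0.27, 0, 0, -0.005]
  ]
}}

```text
time_s: 4.7
ee_pos: [523.1, -185.8, 28.9]
eef_rot: [[-0.027, 1.0, 0.0], [1.0, 0.027, -0.0], [-0.0, 0.0, -1.0]]
wrist_force: [0.1, 0.1, 0.7]
opening: 0.395
```

```bash
python3 go.py -83 0 27; python3 - <<'E'
from h import *
p=grab_frame('side');save('s2',cv2.resize(p['color'][130:290,170:390],None,fx=3,fy=3,interpolation=2))
E
```

```text
t 4.7 ee [ 523.104 -185.769   28.929] jig [np.float64(-154.0877042978053), np.float64(-2.102151236326103)] F [0.15  0.077 0.724] rows [ 0.711 -0.022  0.019] [ 0.     0.    -0.001] q [-0.546  0.257  1.901  0.     0.983 -0.572] 0.39510453871682416
```

View pics/s2.png

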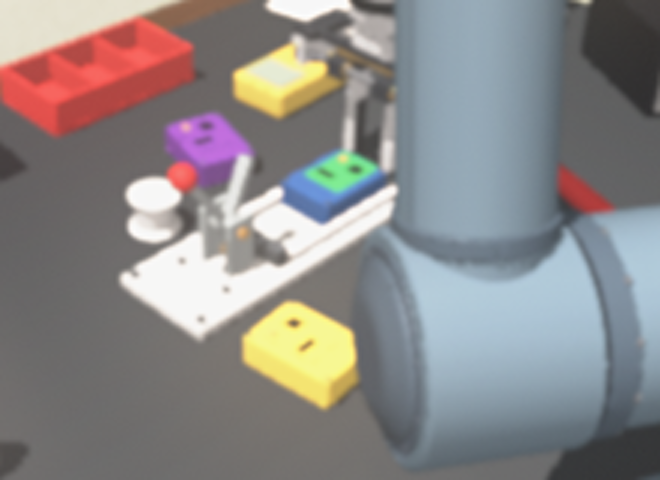

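Call:
{"fn": "carry_out", "kwargs": {
  "commands": [
    [0.08, -0.02, 0.02, 0, 0, 0],
    [0.16, -0.02, 0.02, 0, 0, 0],
    [0.24, -0.02, 0.02, 0, 0, 0],
    [0.32, -0.02, 0.02, 0, 0, 0],
    [0.4, -0.02, 0.02, 0, 0, 0]
  ]
}}

```text
time_s: 5.25
ee_pos: [520.3, -146.7, 26.9]
eef_rot: [[-0.026, 1.0, 0.001], [1.0, 0.026, -0.001], [-0.001, 0.001, -1.0]]
wrist_force: [-0.7, -3.7, 2.8]
opening: 0.402
```

```bash
python3 go.py -83 0 27
```

```text
t 5.25 ee [ 520.294 -146.703   26.921] jig [np.float64(-114.95841591490984), np.float64(-0.38405651716669187)] F [-0.691 -3.653  2.814] rows [ 0.32  -0.005 -0.001] [ 0.001  0.001 -0.002] q [-0.484  0.23   1.939 -0.     0.971 -0.51 ] 0.4024501303812416
```

Call:
{"fn": "carry_out", "kwargs": {
  "commands": [
    [0.06, 0, 0, 0, 0, 0],
    [0.12, 0, 0, 0, 0, 0],
    [0.18, 0, 0, 0, 0, 0],
    [0.22, 0, 0, 0, 0, 0],
    [0.25, 0, 0, 0, 0, 0]
  ]
}}

```text
time_s: 5.75
ee_pos: [519.1, -121.6, 26.4]
eef_rot: [[-0.026, 1.0, -0.0], [1.0, 0.026, 0.0], [0.0, -0.0, -1.0]]
wrist_force: [0.8, -4.1, 2.2]
opening: 0.398
```

Call:
{"fn": "carry_out", "kwargs": {
  "commands": [
    [0.02, 0, 0, 0, 0, 0],
    [0.03, 0, 0, 0, 0, 0],
    [0.04, 0, 0, 0, 0, 0]
  ]
}}

```text
time_s: 6.05
ee_pos: [519.0, -118.0, 26.4]
eef_rot: [[-0.025, 1.0, -0.0], [1.0, 0.025, 0.0], [0.0, -0.0, -1.0]]
wrist_force: [-0.0, -3.6, 1.5]
opening: 0.399
```

```bash
python3 go.py -83 0 27; python3 - <<'E'
from h import *
import pickle
p=grab_frame('wrist');pickle.dump(p,open('w1.pkl','wb'))
E
sed -i 's/^for uv.*$//' m.py; python3 m.py
```

```text
t 6.05 ee [ 519.046 -117.996   26.352] jig [np.float64(-86.22804154734813), np.float64(0.061594748374899755)] F [-0.019 -3.612  1.522] rows [ 0.032  0.001 -0.006] [-0.    -0.    -0.002] q [-0.437  0.215  1.959 -0.     0.968 -0.462] 0.3987300945013533
215 299 120 204
ends [-15.1  -1.4] [-66.3  -1.4] [-74.8  -1.6]
```

Call:
{"fn": "carry_out", "kwargs": {
  "commands": [
    [0.01, 0, 0, 0, 0, 0],
    [0.02, 0, 0, 0, 0, 0],
    [0.03, 0, 0, 0, 0, 0],
    [0.03, 0, 0, 0, 0, 0]
  ]
}}

```text
time_s: 6.5
ee_pos: [519.4, -116.2, 26.5]
eef_rot: [[-0.027, 1.0, 0.001], [1.0, 0.027, -0.003], [-0.003, 0.001, -1.0]]
wrist_force: [0.6, -7.9, -1.3]
opening: 0.399
```

Call:
{"fn": "carry_out", "kwargs": {
  "commands": [
    [0.01, 0, 0, 0, 0, 0],
    [0.02, 0, 0, 0, 0, 0],
    [0.02, 0, 0, 0, 0, 0]
  ]
}}

```text
time_s: 6.8
ee_pos: [519.7, -116.0, 26.9]
eef_rot: [[-0.028, 1.0, 0.002], [1.0, 0.028, -0.007], [-0.007, 0.001, -1.0]]
wrist_force: [-0.3, -13.8, -1.5]
opening: 0.399
```

Force has risen from 3.6 to 13.8 N while the tip stopped moving, so it should be seated. Checking by picture.

```bash
python3 - <<'E'
from h import *
p=grab_frame('wrist');a=cv2.resize(p['color'][20:220,170:340],None,fx=3,fy=3,interpolation=2);save('w2',a)
V=np.loadtxt('jig.txt');y=np.radians(V[2]);c,n=np.cos(y),np.sin(y)
for P in [(15,30,32),(15,30,42),(15,0,42),(-75,30,42)]: print(P,(proj(p,[V[0]+c*P[0]-n*P[1],V[1]+n*P[0]+c*P[1],P[2]])[0]-[170,20])*3)
E
```

```text
(15, 30, 32) [ 99.03666094 152.13256172]
(15, 30, 42) [ 89.04718271 141.49364895]
(15, 0, 42) [251.0405824  141.58236228]
(-75, 30, 42) [109.36971913 601.78370911]
```

View pics/w2.png

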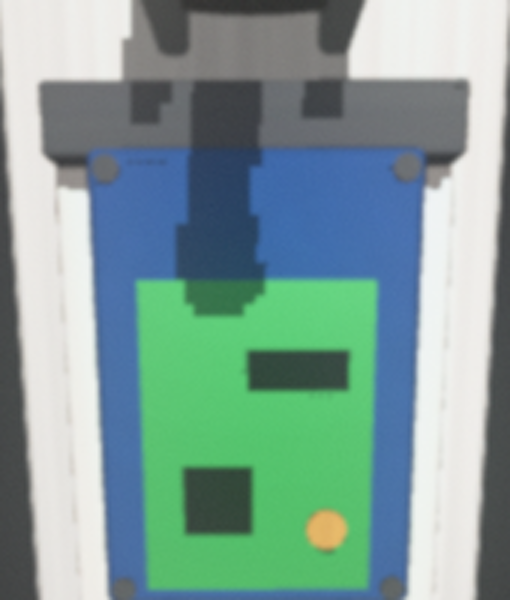

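The module's front edge sits flush and square on the stop (crop v≈150). Retreat, rise and go over to the far side of the knob.

Call:
{"fn": "carry_out", "kwargs": {
  "commands": [
    [-0.15, 0, 0, 0, 0, 0],
    [-0.3, 0, 0, 0, 0, 0],
    [-0.3, 0, -0.4, 0, 0, 0],
    [-0.3, 0, -0.8, 0, 0, 0],
    [-0.3, 0, -1, 0, 0, 0]
  ],
  "jaw": 1
}}

```text
time_s: 7.35
ee_pos: [520.9, -143.9, 129.4]
eef_rot: [[-0.024, 1.0, 0.003], [1.0, 0.024, -0.0], [-0.0, 0.003, -1.0]]
wrist_force: [1.0, -0.6, 0.0]
opening: 0.019
```

Call:
{"fn": "carry_out", "kwargs": {
  "commands": [
    [0, 0, -0.4, 0, 0, 0],
    [0, 0, -0.8, 0, 0, 0],
    [0.3, 0, -0.8, 0, 0, 0],
    [0.7, 0, -0.8, 0, 0, 0],
    [1, 0, -0.8, 0, 0, 0]
  ]
}}

```text
time_s: 7.85
ee_pos: [516.8, -41.6, 206.2]
eef_rot: [[-0.025, 1.0, -0.001], [1.0, 0.025, 0.002], [0.002, -0.001, -1.0]]
wrist_force: [0.5, -0.6, 0.0]
opening: 0.008
```

Call:
{"fn": "carry_out", "kwargs": {
  "commands": [
    [0.4, 0, 0, 0, 0, 0],
    [0.8, 0, 0, 0, 0, 0],
    [1, 0, 0, 0, 0, 0],
    [1, 0, 0, 0, 0, 0]
  ]
}}

```text
time_s: 8.25
ee_pos: [514.0, 58.9, 205.8]
eef_rot: [[-0.029, 1.0, -0.002], [1.0, 0.029, 0.002], [0.002, -0.002, -1.0]]
wrist_force: [0.5, 0.0, 0.7]
opening: 0.005
```

```bash
python3 go.py 155 0 122;  python3 - <<'E'
from h import *
np.set_printoptions(precision=1,suppress=True)
V=np.loadtxt('jig.txt');y=np.radians(V[2]);c,n=np.cos(y),np.sin(y)
P=[];U=[]
for nm in ['top','side','wrist']:
    p=grab_frame(nm)
    k=proj(p,[V[0]+c*107,V[1]+n*107,131])[0]
    a=p['color'].astype(int); m=(a[...,0]>120)&(a[...,1]<90)&(a[...,2]<90)
    yy,xx=np.nonzero(m); d=np.hypot(xx-k[0],yy-k[1])<(25 if nm=='wrist' else 8)
    print(nm,k,d.sum(), xx[d].mean() if d.any() else 0,yy[d].mean() if d.any() else 0)
    if nm=='wrist': save('w3',p['color'])
    if d.sum()>8: P.append(p);U.append([xx[d].mean(),yy[d].mean()])
if len(P)>1:
    K=tri(P,U);d=K[:2]-V[:2];print(K,c*d[0]+n*d[1],-n*d[0]+c*d[1])
E
```

```text
t 8.25 ee [514.034  58.948 205.843] jig [np.float64(90.78717954687527), np.float64(0.13125381167636796)] F [0.52  0.046 0.675] rows [0.641 0.003 0.839] [-0.001 -0.001  0.   ] q [-0.106 -0.068  1.892  0.001  1.32  -0.135] 0.005247335851211654
top [227.9 160.9] 0 0 0
side [231.  188.9] 56 230.53571428571428 189.03571428571428
wrist [254.7 180. ] 41 250.609756097561 189.53658536585365
[512.9  70.5 130.6] 102.33333109771901 0.9781254520635647
```

Call:
{"fn": "carry_out", "kwargs": {
  "commands": [
    [0.4, 0, 0, 0, 0, 0],
    [0.64, 0, 0, 0, 0, 0],
    [0.64, 0, 0.3, 0, 0, 0],
    [0.64, 0, 0.6, 0, 0, 0],
    [0.64, 0, 0.84, 0, 0, 0]
  ]
}}

```text
time_s: 8.9
ee_pos: [512.8, 119.8, 120.8]
eef_rot: [[-0.024, 1.0, -0.001], [1.0, 0.024, 0.0], [0.0, -0.001, -1.0]]
wrist_force: [-0.0, -0.2, -0.2]
opening: 0.008
```

Call:
{"fn": "carry_out", "kwargs": {
  "commands": [
    [0, 0, 0, 0, 0, 0],
    [-0.08, 0, 0, 0, 0, 0],
    [-0.16, 0, 0, 0, 0, 0],
    [-0.24, 0, 0, 0, 0, 0],
    [-0.32, 0, 0, 0, 0, 0]
  ]
}}

```text
time_s: 9.4
ee_pos: [515.9, 91.3, 125.9]
eef_rot: [[-0.023, 1.0, 0.005], [1.0, 0.023, 0.009], [0.008, 0.005, -1.0]]
wrist_force: [-1.6, 15.2, 11.7]
opening: 0.008
```

```bash
python3 go.py 76 0 122
```

```text
t 9.4 ee [515.907  91.292 125.932] jig [np.float64(123.06603786269301), np.float64(-2.643768356939857)] F [-1.637 15.155 11.666] rows [-0.471 -0.024  0.035] [ 0.003 -0.005 -0.003] q [-0.046  0.034  1.946  0.01   1.157 -0.073] 0.007731987089657327
```

Some upward friction as the knob rises on its arc; I follow the arc upwards.

Call:
{"fn": "carry_out", "kwargs": {
  "commands": [
    [0, 0, -0.05, 0, 0, 0],
    [-0.08, 0, -0.09, 0, 0, 0],
    [-0.16, 0, -0.13, 0, 0, 0],
    [-0.24, 0, -0.16, 0, 0, 0],
    [-0.3, 0, -0.17, 0, 0, 0]
  ]
}}

```text
time_s: 9.9
ee_pos: [515.7, 58.3, 141.2]
eef_rot: [[-0.025, 1.0, 0.003], [1.0, 0.025, 0.0], [0.0, 0.003, -1.0]]
wrist_force: [-0.2, 2.0, 1.6]
opening: 0.005
```

```bash
python3 go.py 76 0 139; python3 - <<'E'
from h import *
p=grab_frame('side');save('s4',cv2.resize(p['color'][120:280,170:370],None,fx=3,fy=3,interpolation=2))
E
```

```text
t 9.9 ee [515.703  58.349 141.226] jig [np.float64(90.14145035452607), np.float64(-1.520134302122657)] F [-0.159  1.987  1.584] rows [-0.141 -0.015  0.022] [ 0.002 -0.    -0.002] q [-0.106  0.004  1.946  0.001  1.189 -0.132] 0.005032147539212612
```

View pics/s4.png

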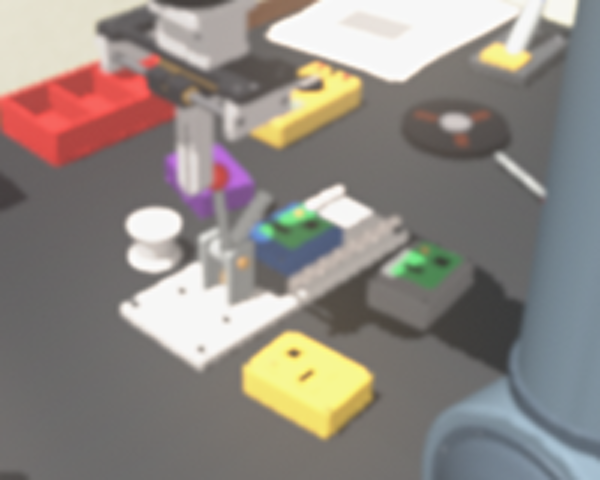

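The side view shows the knob (crop 220,178) behind the fingers, with the lever nearly upright. Continue past centre.

Call:
{"fn": "carry_out", "kwargs": {
  "commands": [
    [-0.07, 0, -0.01, 0, 0, 0],
    [-0.14, 0, -0.01, 0, 0, 0],
    [-0.21, 0, -0.01, 0, 0, 0],
    [-0.28, 0, -0.01, 0, 0, 0],
    [-0.3, 0, -0.01, 0, 0, 0]
  ]
}}

```text
time_s: 10.45
ee_pos: [515.3, 28.0, 140.1]
eef_rot: [[-0.024, 1.0, -0.001], [1.0, 0.024, -0.0], [-0.0, -0.001, -1.0]]
wrist_force: [0.1, 0.4, -0.6]
opening: 0.005
```

```bash
python3 go.py 76 0 139; python3 - <<'E'
from h import *
p=grab_frame('side');save('s5',cv2.resize(p['color'][120:280,170:370],None,fx=3,fy=3,interpolation=2))
E
```

```text
t 10.45 ee [515.251  27.974 140.114] jig [np.float64(59.791548334742856), np.float64(-0.22042059988965268)] F [ 0.085  0.355 -0.637] rows [ 0.162 -0.003  0.011] [-0.     0.    -0.002] q [-0.166  0.001  1.951 -0.     1.19  -0.19 ] 0.005097441483298437
```

View pics/s5.png

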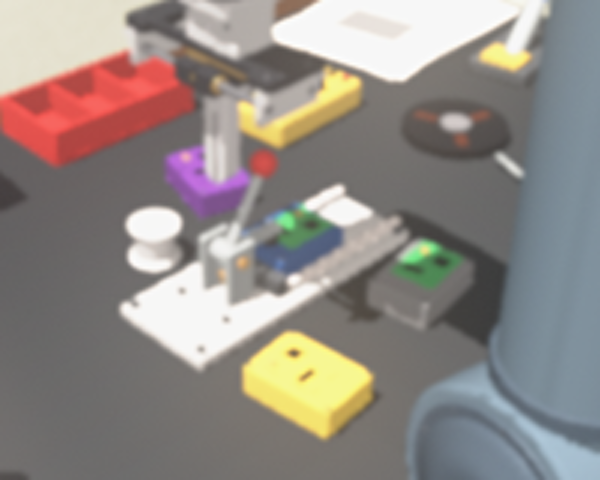

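The lever has snapped over: knob at crop (263,163), hold-down arm on the module. I back the arm off and verify.

Call:
{"fn": "carry_out", "kwargs": {
  "commands": [
    [0.3, 0, 0, 0, 0, 0],
    [0.6, 0, -0.2, 0, 0, 0],
    [0.9, 0, -0.6, 0, 0, 0],
    [0.9, 0, -0.9, 0, 0, 0],
    [0.9, 0, -0.9, 0, 0, 0]
  ]
}}

```text
time_s: 11.0
ee_pos: [515.8, 119.9, 235.7]
eef_rot: [[-0.027, 1.0, 0.009], [1.0, 0.027, -0.0], [-0.0, 0.009, -1.0]]
wrist_force: [0.0, -0.4, 0.7]
opening: 0.001
```

```bash
python3 go.py 76 0 139; python3 - <<'E'
from h import *
np.set_printoptions(precision=1,suppress=True)
V=np.loadtxt('jig.txt');y=np.radians(V[2]);c,n=np.cos(y),np.sin(y)
P=[];U=[];J=lambda K:(c*(K[0]-V[0])+n*(K[1]-V[1]),-n*(K[0]-V[0])+c*(K[1]-V[1]),K[2])
for nm in ['top','side']:
    p=grab_frame(nm);k=proj(p,[V[0]+c*9,V[1]+n*9,135])[0]
    a=p['color'].astype(int); m=(a[...,0]>120)&(a[...,1]<90)&(a[...,2]<90)
    yy,xx=np.nonzero(m); d=np.hypot(xx-k[0],yy-k[1])<10
    print(nm,k,d.sum(), xx[d].mean() if d.any() else 0,yy[d].mean() if d.any() else 0)
    if d.sum()>8: P.append(p);U.append([xx[d].mean(),yy[d].mean()])
    for q in ['module','spare','solder_spool']:
        for r in finder.spot_in(p,q)[:3]: print(q,r['conf'],np.array(r['centre']),np.array(J(r['centre'])))
    save('f'+nm,p['color'])
if len(P)>1: print('knob jig',np.array(J(tri(P,U))))
a=cv2.imread('pics/ftop.png')[90:270,180:380];b=cv2.imread('pics/fside.png')[120:260,190:390]
cv2.imwrite('pics/fin.png',np.vstack([cv2.resize(a,(600,540),interpolation=2)[60:360],cv2.resize(b,(600,420),interpolation=2)])[:600])
E
```

```text
t 11.0 ee [515.778 119.874 235.683] jig [np.float64(151.64043994458652), np.float64(-3.3129691162823414)] F [ 0.006 -0.428  0.746] rows [-0.756 -0.042  0.967] [ 0.006  0.    -0.   ] q [ 0.014 -0.071  1.84  -0.     1.364 -0.013] 0.0011739912378770996
top [258.  158.9] 39 257.97435897435895 158.46153846153845
module 0.91 [510.1 -70.   44.3] [-38.    7.7  44.3]
module 0.9 [365.1  57.   28.3] [ 93.  149.1  28.3]
module 0.78 [ 209.6 -301.2   30. ] [-260.7  314.5   30. ]
spare 0.89 [ 398.8 -115.1   29.7] [-80.  120.2  29.7]
spare 0.69 [514.3  -9.5  70. ] [22.4  1.8 70. ]
solder_spool 0.75 [613.7  25.4  44. ] [ 54.5 -98.6  44. ]
side [257.7 174.1] 66 257.24242424242425 173.87878787878788
module 0.84 [499.7 -66.1  41.4] [-33.8  18.   41.4]
module 0.62 [664.6 -77.4  33. ] [ -49.7 -146.6   33. ]
spare 0.85 [ 388.9 -107.5   31.2] [-72.1 129.9  31.2]
spare 0.61 [499.4  20.4  13.1] [52.7 15.8 13.1]
spare 0.4 [625.6 415.7  63.6] [ 444.3 -121.4   63.6]
solder_spool 0.68 [609.2  32.5  32.1] [ 61.7 -94.3  32.1]
solder_spool 0.41 [500.9  19.7  11.4] [51.9 14.4 11.4]
solder_spool 0.17 [511.4 -13.3  82.1] [18.6  4.8 82.1]
knob jig [  8.9  -1.7 134.8]
```

View pics/fin.png

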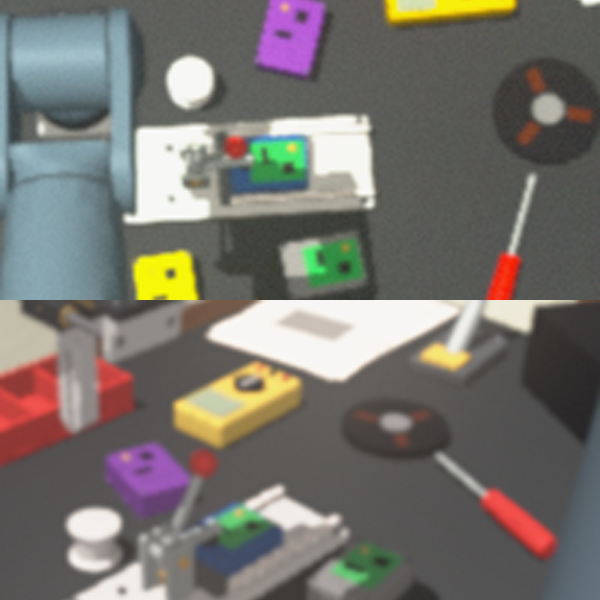

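The knob is at jig (8.9, -1.7, 134.8). For 1.16 rad (pad on a seated module) I expect x≈8, z≈135, so the clamp is on. The module is against the stop, the spare and spool haven't moved and the robot is clear. Handing in.

```bash
python3 -c "
from cell import job
print(job.hand_in())"
```

```text
the job is handed in; nothing more can be done
None
```

I pushed the blue module home against the end stop with the fingertips, then flipped the red-knobbed lever past centre, and it snapped down onto the module. I backed the arm clear and handed the job in at about 12 s on the robot's clock, against the 45 s limit.

- **Module home:** the push force rose from 3.6 N to 13.8 N as the fingertips stopped. The wrist picture showed the module's front edge flush and square on the stop. In the last pictures the finder put the middle of its visible top at jig x −34 and −38, against −30 for home. That is near its 4 mm accuracy, and the lever hides the front end.
- **Clamp closed:** the knob was measured from two views at jig (8.9, −1.7, 134.8) mm. That matches the angle of about 1.16 rad expected with the pad on a seated module, rather than the empty end stop at 1.24.
- **Everything else:** the spare and the solder spool were found within about 3 mm of where they started. The other items in the final picture look unmoved, but I did not measure them, and the mug was never checked.
- **Forces:** the highest reading was about 19 N, while pushing the knob. I eased it by following the lever's arc upwards.
- **Disagreement:** the first jig position from the fixed cameras was about 3 mm off sideways from the wrist view. I used the wrist view.

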